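Pack out a seated block under a sprung hold-down clamp and hold it for welding

TASK

Seat the stepped steel block flat and square in the welding jig's pocket, then lay slotted steel packers flat and centred on top of it, one on another, just enough that the hold-down arm, swung down, bites on them while lying nearly level instead of coming down loose on its own stop. The arm springs open, so finish while still holding it by its grip and pressing it down firmly, with its foot squeezing the packers onto the block. Leave the other things on the bench where they are.

Things in the scene. Friction and masses are not known exactly. Their poses are not given: they have to be found in the camera images.
- jig: fixed welding jig; origin at bench level under the pocket's centre, z up, +x towards the clamp column. Base plate 100 mm wide, x -55 to +155, 12 mm thick; on it a frame of walls 10 mm wide encloses the pocket 64 (x) x 48 (y) mm, open above, floor 12 mm and wall tops 22 mm above the origin. Column socket 50 x 64 mm at x = +115, top 52 mm up
- block: loose stepped steel block, about 0.4 kg; origin at the centre of its underside. Flange 60 (x) x 44 (y) x 14 mm high; centred on it a boss 44 (x) x 34 (y) x 18 mm high, 32 mm tall in all. Fits the pocket either way round (half turn); seated, its origin is 12 mm and its top 44 mm above the jig's origin
- packer1: loose slotted steel packer, one of three alike: a flat plate 50 (x) x 40 (y) x 10 mm thick, about 0.13 kg, with a slot 12 mm wide and 16 mm deep cut into the middle of its -x edge; origin at the centre of the underside of the 50 x 40 mm outline
- packer2: loose slotted steel packer, one of three alike: a flat plate 50 (x) x 40 (y) x 10 mm thick, about 0.13 kg, with a slot 12 mm wide and 16 mm deep cut into the middle of its -x edge; origin at the centre of the underside of the 50 x 40 mm outline
- packer3: loose slotted steel packer, one of three alike: a flat plate 50 (x) x 40 (y) x 10 mm thick, about 0.13 kg, with a slot 12 mm wide and 16 mm deep cut into the middle of its -x edge; origin at the centre of the underside of the 50 x 40 mm outline
- clamp: aluminium clamp column fixed in the jig's socket, set at a different height each time, same directions as the jig; it carries the arm. Origin 60 mm straight below the hinge axis and 110 mm from the jig's origin along jig +x
- hinge (a point): hinge axis of the arm, at the top of the column; the axis runs along jig y
- holddown (a joint): angle of the hold-down arm (rad): 0 = level, pointing to jig -x over the pocket, resting on its own built-in stop; grows as it swings up; about 1.75 = fully open, upright, leaning slightly back. A spring always pushes it open (about 3 N up at the grip near level): it flies open when let go. Bar 16 mm wide (y), 12 mm thick. Nearly level means below 0.135 (foot up to some 14 mm higher than at 0)
- foot (a point): lowest point of the arm's round foot (ball of 9 mm radius), 110 mm from the hinge along the arm, 24 mm below the arm's centre line. At joint 0 it hangs over the pocket's centre, 24 mm below the hinge height: about 5 to 18 mm above the seated block's bare top depending on the column's height, so one or two packers are needed
- handle (a point): centre of the black cross-grip at the arm's tip, 170 mm from the hinge: a cylinder 20 mm in diameter and 32 mm long along jig y; pinched by its two end faces from above it can turn between the fingers as the arm swings, with some friction; some 15 N downwards here makes a firm bite
- spray_can: bystander to leave alone: a tall spray can, 64 mm across and 190 mm tall; origin at the centre of its underside
- tape: bystander to leave alone: a flat roll of tape, 100 mm across and 25 mm high, lying down; origin at the centre of its underside
- wrench: bystander to leave alone: an open-ended wrench lying flat; origin at the centre of its underside
- screwdriver: bystander to leave alone: a screwdriver lying flat; origin at the centre of its underside
- sanding_block: bystander to leave alone: a cork sanding block, 110 x 60 x 35 mm; origin at the centre of its underside
- filler_jar: bystander to leave alone: a closed grey jar, 80 mm across and 65 mm tall; origin at the centre of its underside
Things that resemble listed ones, but are neither listed nor needed, are in the scene too. What is shaped like the packer3 but green or red is not meant.

How it is judged:
By the outcome, as a careful person would: the job done as asked, in the order asked, and still so for the second after the job is handed in, while the arm keeps its last pose, push and grip.
It also fails if it takes over 72 s, if anything falls off the work surface, if the arm or the gripper's body presses on something with over 40 N, if the wrist force passes 120 N, or if a joint passes its speed limit or range.

ROBOT

A 6-joint arm with a two-finger parallel gripper is mounted at the origin on the work surface. World frame = base frame: x ahead of the robot, y to its left, z up, the work surface at z = 0. Lengths are in mm, angles in rad, forces in N, time in s.
With the tool pointing down it reaches from about 325 to 900 mm from the base axis. Payload 6.1 kg.
Tool frame: the origin (TCP) lies midway between the tips of the shut fingers; the grasp point (between the pads) lies 19 mm behind it; z points along the fingers, y is the line along which they close (so a half turn about z gives the same grasp; the last joint's range is limited). The gripper opens to 87 mm and grips with 3 to 60 N. Pads are 19 mm wide; open, the fingers measure 117 mm over their backs; the gripper's body (75 mm by 190 mm) begins 51 mm behind the grasp point.
Start: joints at [1.142, 0.22, 1.526, -0, 1.395, -0.126], TCP at [186.37, 596.558, 222.538] pointing down, gripper open.
Joint ranges: [-2.98, 2.98], [-0.91, 2.08], [0.09, 2.57], [-1.24, 4.39], [0.2, 2.65], [-2.68, 2.68]. Speed limits (rad/s): [2.57, 2.57, 3.01, 3.14, 3.14, 3.14].

INTERFACE

Orientations are given as a unit quaternion [x, y, z, w].
In Python, from plant import get_obs, read_camera, hand_in gives the robot as it stands.
- The arm moves only by the tool send_rows, never from a script. Its argument "commands" is one flat list of numbers, 7 for each row, row after row: the closure, from 0 (fully open) to 1 (shut), then the shift along the world's x, y, z in units of 25 mm (1.0 is 25 mm), then the turn, a rotation vector about the world's x, y, z in rad. A call has 1 to 8 rows; each row shifts and turns the commanded pose from where the row before left it; what a row does not reach is not made up. A row lasts 1/8 s, in which the tool goes at most 62.5 mm and 10.7 degrees, less where a joint would pass 70% of its speed; a pose out of reach is approached as far as the arm can. A call is refused whole if a number of a shift passes 1 or a number of a turn 0.188, either way. A call with a gripper value outside its range is refused whole. The fingers move at their own pace and stop on an object; the grip force is fixed at half the most. Time passes only in rows, so rows that do not move let the fingers close. It gives the time, the measured TCP pose, the force, the opening and the grip force at its end, in the units of the state.
- get_obs(): the state, without advancing time (a new reading comes with each control period).
- read_camera(name): name is "side" or "top" or "wrist"; returns a dict with "image" (480x640x3 uint8, red, green, blue), "z_map" (480x640 float32, mm along the optical axis (not along the pixel's ray), 0 where there is no reading), "camera_matrix" (3x3 intrinsics, pixels), "T" (4x4, takes a point from camera to world coordinates); the wrist camera has in their place "mount" (4x4, takes a point from camera to tool coordinates, whose origin is the TCP and whose axes are the flange's). Camera axes: x right, y up, looking along -z (the intrinsics and any distortion apply to the point x, -y, -z); pixel columns grow to the right and rows downward; lengths in mm; the calibration is good to about 2 mm. The wrist camera is an equidistant fisheye: a pixel r from the principal point sees the ray r / f radians off the axis. A picture is of the moment at which its call begins: read the wrist's pose just before it.
- hand_in(): hands the job in; it is judged then, once.
The state is a dict: "clock": time; "joint_pos": joint angles; "joint_velocities": joint speeds; "joint_efforts": joint torques, N m; "eef_pos": TCP position; "tcp_rot": TCP orientation; "force": force on the tool from outside, world axes, zero at the start; "wrist_torque": the same for the moment, N m; "grip_width": finger opening in mm; "grasp_force": force on a finger pad.
Only numpy, scipy, OpenCV 4.12 (cv2) and the standard library are available. Lean on these libraries where they do the work, as an engineer would, in place of code of your own. Each camera call takes 0.05 s, during which the arm holds its last target. There are 200 camera calls.

## Working session

There is one attempt and no reset: what is moved stays moved. The work goes in short steps, Python scripts to look and compute and a tool call to move; the robot and the scene stay as the last step left them, time stands still between calls to the robot, and variables do not carry over. Pictures are saved under pics/ and viewed, at most 10 in all, crops included, and the job is handed in when it is done.

Besides the shell and the picture viewer there is one more tool, called as name(argument=value, ...), one argument or row to a line, values as JSON. send_rows: Moves the arm, as the interface text tells. Its arguments: {"type":"object","properties":{"commands":{"type":"array","items":{"type":"number"}}},"required":["commands"]}

```bash
mkdir -p pics; ls; python3 - <<'E'
from plant import *
import cv2,numpy as np
o=get_obs();print(o)
for n in("top","side"):
    c=read_camera(n);np.savez("cam_"+n,**{k:v for k,v in c.items()})
    cv2.imwrite(f"pics/{n}1.png",c["image"][:,:,::-1]);print(c["camera_matrix"],c["T"],[k for k in c])
E
```

```text
pics
{'clock': 0.0, 'joint_pos': array([ 1.14190304e+00,  2.21223329e-01,  1.52762509e+00, -1.13391554e-05,
        1.39470400e+00, -1.26111603e-01]), 'joint_velocities': array([-1.35736394e-04, -1.00101191e-03,  8.81667405e-05, -7.68239686e-04,
        8.65352370e-04, -9.47653641e-04]), 'joint_efforts': array([-3.04883957e-03, -4.94617653e+01, -3.87369847e+01,  6.96709240e-02,
        5.71379950e-02, -1.53392293e-04]), 'eef_pos': array([186.11055311, 595.98740257, 221.43160155]), 'tcp_rot': array([ 1.50812152e-01,  9.88561953e-01, -9.43923158e-04, -2.63075647e-04]), 'force': array([-0.1296518 ,  0.07777511, -0.20160647]), 'wrist_torque': array([-0.0175045 , -0.00490398, -0.02158169]), 'grasp_force': 0.0, 'grip_width': 86.46608260988216}
[[504.09296393   0.         320.98803256]
 [  0.         504.09296393 244.53407898]
 [  0.           0.           1.        ]] [[ 2.63983476e-02  9.91838770e-01 -1.24735648e-01  4.19615559e+02]
 [-9.99289612e-01  2.95397870e-02  2.34023833e-02 -7.20232171e-01]
 [ 2.68960556e-02  1.24029254e-01  9.91913981e-01  1.18147698e+03]
 [ 0.00000000e+00  0.00000000e+00  0.00000000e+00  1.00000000e+00]] ['image', 'z_map', 'camera_matrix', 'T']
[[563.04560025   0.         322.87499113]
 [  0.         563.04560025 247.13424378]
 [  0.           0.           1.        ]] [[ 9.79658982e-01  1.05184414e-01 -1.70893293e-01  3.28955692e+02]
 [-2.00329083e-01  5.62223038e-01 -8.02354980e-01 -1.08497473e+03]
 [ 1.16849073e-02  8.20269160e-01  5.71858346e-01  8.42364059e+02]
 [ 0.00000000e+00  0.00000000e+00  0.00000000e+00  1.00000000e+00]] ['image', 'z_map', 'camera_matrix', 'T']
```

View pics/top1.png

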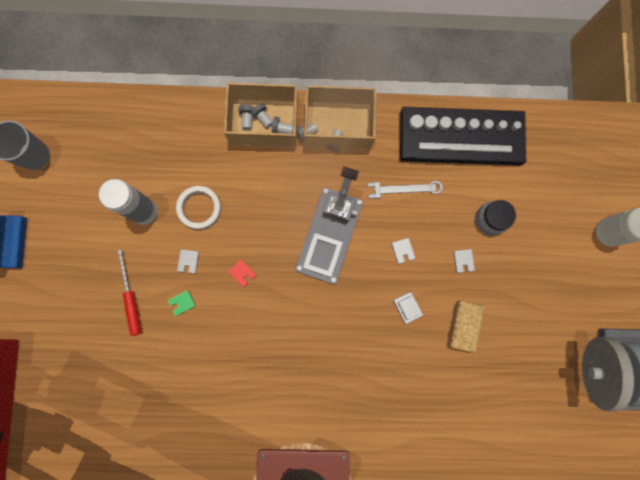

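View pics/side1.png

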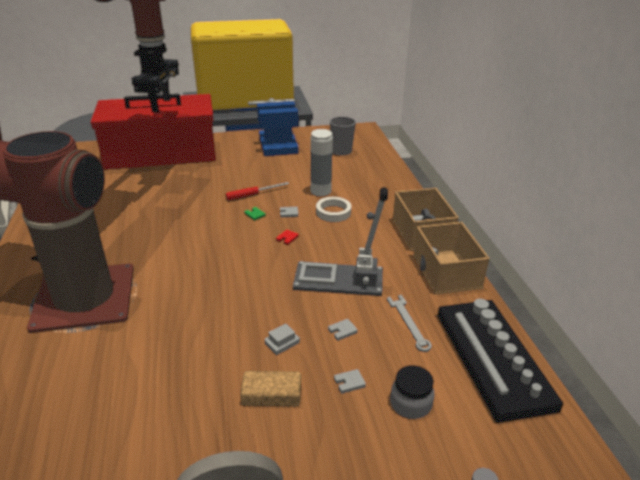

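The top view shows the jig pocket at (322,255), the column at (340,207) and the grip at (349,174). The block is at (408,308), the grey packers at (403,250), (464,261) and (188,262). The side view agrees: the arm is upright, and the block sits boss up.

```bash
cat > h.py <<'E'
import numpy as np,cv2
def ray(c,u,v):
    K=c["camera_matrix"];T=c["T"]
    u=np.asarray(u,float);v=np.asarray(v,float)
    d=np.stack([(u-K[0,2])/K[0,0],-(v-K[1,2])/K[1,1],-np.ones_like(u)],-1)
    return d@T[:3,:3].T,T[:3,3]
def onplane(c,u,v,z):
    d,o=ray(c,u,v);return o+d*((z-o[2])/d[...,2])[...,None]
def cloud(c):
    v,u=np.mgrid[:480,:640];d,o=ray(c,u,v);return o+d*c["z_map"][...,None]
E
python3 - <<'E'
from h import *
c=dict(np.load("cam_top.npz"));P=cloud(c)
hsv=cv2.cvtColor(c["image"],cv2.COLOR_RGB2HSV)
grey=(hsv[...,1]<70)
print("table z",np.median(P[380:420,150:250,2]))
def rect(name,u,v,r,zc,m):
    w=np.zeros((480,640),bool);w[v-r:v+r,u-r:u+r]=1;m=m&w
    n,l,s,ct=cv2.connectedComponentsWithStats(m.astype(np.uint8))
    k=1+np.argmax(s[1:,4]);m=l==k
    cn=max(cv2.findContours(m.astype(np.uint8),0,1)[0],key=len)[:,0]
    q=onplane(c,cn[:,0],cn[:,1],zc)[:,:2].astype(np.float32)
    R=cv2.minAreaRect(q);ys,xs=np.nonzero(m);cc=onplane(c,xs,ys,zc)[:,:2].mean(0)
    print(name,"rect",np.round(R[0],1),np.round(R[1],1),round(R[2],1),"centroid",cc.round(1),"z",np.percentile(P[m][:,2],[5,50,95]).round(1),m.sum())
bright=grey&(hsv[...,2]>110)
rect("p1",403,250,18,10,bright);rect("p2",464,261,18,10,bright);rect("p3",188,262,18,10,bright)
rect("block",408,308,24,14,bright);rect("boss",408,308,24,32,bright&(P[...,2]>24))
rect("frame",322,255,30,22,bright&(hsv[...,2]>140))
rect("plate",328,240,56,12,(hsv[...,1]<90)&(P[...,2]<30)&(P[...,2]>5))
rect("handle",349,174,14,240,(hsv[...,2]<60)&(P[...,2]>150))
for u,v in[(345,185),(340,200),(338,207),(335,213),(349,174),(322,255)]:print(u,v,P[v,u].round(1))
cr=np.hstack([cv2.resize(c["image"][160:290,285:385],(400,520),interpolation=2),cv2.resize(c["image"][225:325,380:480],(400,520)[:1]+(400,),interpolation=2)[:400] if 0 else cv2.copyMakeBorder(cv2.resize(c["image"][230:330,380:480],(400,400),interpolation=2),0,120,0,0,0)])
cv2.imwrite("pics/crop1.png",cr[:,:,::-1])
E
```

```text
table z 0.6053147348198991
p1 rect [ 559.1 -221.2] [51.7 42.9] 18.8 centroid [ 560.  -220.9] z [ 0.9 10.6 14.6] 377
p2 rect [ 539.  -364.8] [51.7 43.1] 7.6 centroid [ 540.  -364.6] z [ 1.7 10.8 14.9] 373
p3 rect [518.8 279.8] [42.9 52. ] 84.5 centroid [520.3 279.6] z [ 2.  10.4 14.3] 384
block rect [ 426.  -233.1] [61.2 47. ] 27.5 centroid [ 425.9 -232.7] z [ 2.5 29.7 36. ] 544
boss rect [ 426.2 -231.1] [43.2 35. ] 27.5 centroid [ 426.1 -231.1] z [28.9 32.8 36.4] 307
frame rect [538.5 -31.4] [98.3 97.6] 72.2 centroid [538.3 -31. ] z [10.6 21.  26.1] 828
plate rect [589.7 -45.8] [ 99.2 210.1] 72.9 centroid [572.5 -40.5] z [ 9.4 13.7 24.1] 3042
handle rect [671.2 -78. ] [ 5.9 13.5] 1.9 centroid [670.8 -78.2] z [247.3 251.  255. ] 21
345 185 [662.7 -68.2 205.7]
340 200 [650.3 -63.9 122. ]
338 207 [642.3 -62.   85.6]
335 213 [632.5 -56.7  65.3]
349 174 [672.2 -72.  253.8]
322 255 [542.1 -31.3  12.4]
```

View pics/crop1.png

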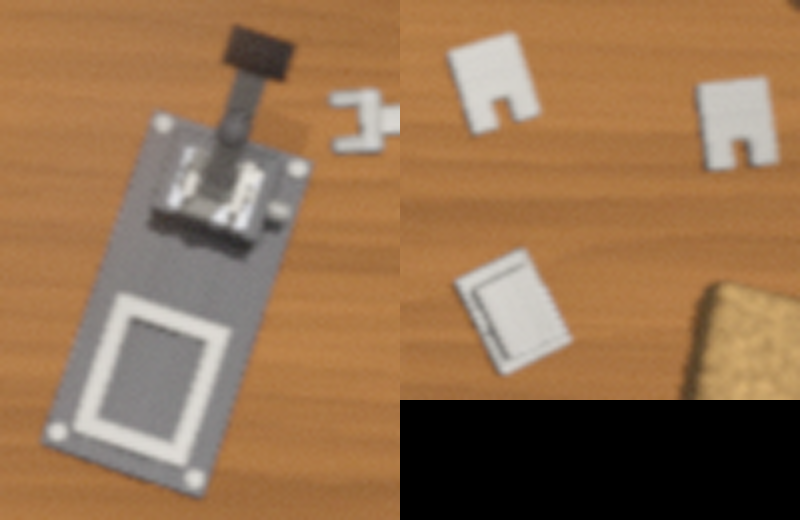

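Jig origin is about (541.7,-31) with yaw -17°, the block is at (426,-232) with yaw 27.5°, and the packers lie at yaws 18.8°, 7.6° and -5.5°, slots towards the robot. I'm moving above the block now.

send_rows(
  commands=[0,0.8,-1,0,0,0,-0.074,0,0.8,-1,0,0,0,-0.074,0,0.8,-1,0,0,0,-0.074,0,0.8,-1,0,0,0,-0.074,0,0.8,-1,0,0,0,-0.074,0,0.8,-1,0,0,0,-0.074,0,0.8,-1,0,0,0,-0.074,0,0.8,-1,0,0,0,-0.074],
)

```text
clock: 1.1
eef_pos: [346.7, 395.5, 222.1]
tcp_rot: [0.434, 0.901, -0.0, -0.0]
force: [0.2, 0.5, 0.2]
grip_width: 86.8
grasp_force: 0.0
```

send_rows(
  commands=[0,0.8,-1,0,0,0,-0.074,0,0.8,-1,0,0,0,-0.074,0,0.8,-1,0,0,0,-0.074,0,0.8,-1,0,0,0,-0.074,0,0,-1,0,0,0,-0.074,0,0,-1,0,0,0,-0.074,0,0,-1,0,0,0,-0.074,0,0,-1,0,0,0,-0.074],
)

```text
clock: 2.1
eef_pos: [426.0, 195.7, 222.1]
tcp_rot: [0.678, 0.735, -0.0, -0.0]
force: [-0.5, 0.1, -0.5]
grip_width: 87.2
grasp_force: 0.0
```

send_rows(
  commands=[0,0,-1,0,0,0,-0.074,0,0,-1,0,0,0,-0.074,0,0,-1,0,0,0,-0.074,0,0,-1,0,0,0,-0.074,0,0,-1,0,0,0,-0.074,0,0,-1,0,0,0,-0.074,0,0,-1,0,0,0,-0.074,0,0,-1,0,0,0,-0.074],
)

```text
clock: 3.1
eef_pos: [426.0, -4.2, 222.2]
tcp_rot: [0.863, 0.506, -0.0, -0.0]
force: [-0.1, -0.7, -0.1]
grip_width: 86.9
grasp_force: 0.0
```

send_rows(
  commands=[0,0,-1,-0.5,0,0,-0.074,0,0,-1,-0.5,0,0,-0.074,0,0,-1,-0.5,0,0,-0.074,0,0,-1,-0.5,0,0,-0.074,0,0,-1,-0.5,0,0,-0.074,0,0,-1,-0.5,0,0,-0.074,0,0,-1,-0.5,0,0,-0.074,0,0,-1,-0.5,0,0,-0.064],
)

```text
clock: 4.1
eef_pos: [426.0, -204.1, 121.8]
tcp_rot: [0.972, 0.237, -0.0, -0.0]
force: [0.7, 0.1, 0.1]
grip_width: 87.1
grasp_force: 0.0
```

```bash
cat >> h.py <<'E'
from scipy.spatial.transform import Rotation as Ro
def wgrab(fn=None):
    from plant import get_obs,read_camera
    o=get_obs();c=read_camera("wrist")
    M=np.eye(4);M[:3,:3]=Ro.from_quat(o["tcp_rot"]).as_matrix();M[:3,3]=o["eef_pos"]
    c["T"]=M@c["mount"];c["obs"]=o
    if fn:cv2.imwrite(fn,c["image"][:,:,::-1])
    return c
def wplane(c,u,v,z):
    K=c["camera_matrix"];x=np.asarray(u,float)-K[0,2];y=np.asarray(v,float)-K[1,2]
    r=np.hypot(x,y)+1e-9;th=r/K[0,0]
    d=np.stack([np.sin(th)*x/r,-np.sin(th)*y/r,-np.cos(th)],-1)@c["T"][:3,:3].T
    o=c["T"][:3,3];return o+d*((z-o[2])/d[...,2])[...,None]
def wproj(c,P):
    Q=np.linalg.inv(c["T"]);p=np.asarray(P)@Q[:3,:3].T+Q[:3,3];K=c["camera_matrix"]
    x,y,z=p[...,0],-p[...,1],-p[...,2];rr=np.hypot(x,y);th=np.arctan2(rr,z)
    return np.stack([K[0,2]+K[0,0]*th*x/rr,K[1,2]+K[0,0]*th*y/rr],-1)
E
python3 - <<'E'
from h import *
c=wgrab("pics/w1.png");o=c["obs"];print(o["clock"],o["eef_pos"],o["tcp_rot"],o["joint_pos"]);print(c["camera_matrix"],c["mount"])
R=Ro.from_quat(o["tcp_rot"]).as_matrix();print("tool y ang",np.degrees(np.arctan2(R[1,1],R[0,1])))
print(wproj(c,[[426,-232,32],[541.7,-31,22],[559,-221,10],[672,-72,242]]))
np.savez("w1",T=c["T"],camera_matrix=c["camera_matrix"],image=c["image"],z_map=c["z_map"])
E
```

```text
4.1 [ 426.02153374 -204.06288038  121.80387762] [ 9.71519451e-01  2.36959613e-01 -1.77405675e-04 -2.56508227e-04] [-6.13927289e-01 -4.88540766e-02  2.01180650e+00  7.57955398e-05
  1.17926004e+00  4.78369801e-01]
[[371.64829954   0.         317.66480304]
 [  0.         371.64829954 245.84260243]
 [  0.           0.           1.        ]] [[-1.31033784e-05  9.63725991e-01  2.66893640e-01  7.38514183e+01]
 [ 9.99999629e-01 -2.17249232e-04  8.33560910e-04  2.25052151e+00]
 [ 8.61306752e-04  2.66893552e-01 -9.63725630e-01 -1.62161505e+02]
 [ 0.00000000e+00  0.00000000e+00  0.00000000e+00  1.00000000e+00]]
tool y ang -62.58567544642116
[[ 349.42395847  268.57681575]
 [ 179.40941268   10.02832536]
 [ 417.96323665   99.82549593]
 [ 299.40783011 -363.21563173]]
```

View pics/w1.png

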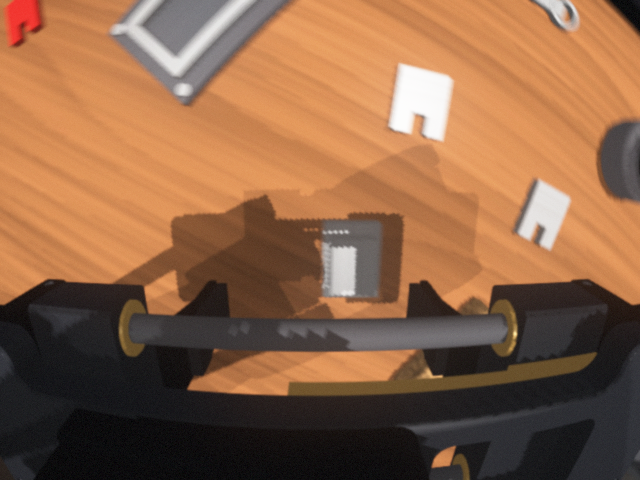

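The wrist view shows the block at (350,260) half in the gripper's shadow, packer1 at (420,102), packer2 at (545,213) and the jig at top left. I'll refine the block and packers from the wrist view.

```bash
python3 - <<'E'
from h import *
c=dict(np.load("w1.npz"))
v,u=np.mgrid[:480,:640]
K=c["camera_matrix"];x=u-K[0,2];y=v-K[1,2];r=np.hypot(x,y)+1e-9;th=r/K[0,0]
d=np.stack([np.tan(th)*x/r,-np.tan(th)*y/r,-np.ones_like(r)],-1)@c["T"][:3,:3].T
P=c["T"][:3,3]+d*c["z_map"][...,None]
print("table",np.median(P[120:180,150:300,2]))
def rep(n,m,z):
    _,l,s,_=cv2.connectedComponentsWithStats(m.astype(np.uint8));m=l==1+np.argmax(s[1:,4])
    cn=max(cv2.findContours(m.astype(np.uint8),0,1)[0],key=len)[:,0]
    R=cv2.minAreaRect(wplane(c,cn[:,0],cn[:,1],z)[:,:2].astype(np.float32))
    print(n,np.round(R[0],1),np.round(R[1],1),round(R[2],1),m.sum())
def win(u0,v0,u1,v1):
    w=np.zeros((480,640),bool);w[v0:v1,u0:u1]=1;return w
g=cv2.cvtColor(c["image"],cv2.COLOR_RGB2HSV);grey=(g[...,1]<70)&(g[...,2]>130)
b=win(300,190,410,305)
rep("boss",b&(P[...,2]>24)&(P[...,2]<45),32)
rep("blockall",b&(P[...,2]>8)&(P[...,2]<45),14)
rep("p1",win(380,55,465,150)&grey,10);rep("p2",win(505,170,580,255)&grey,10)
for q in[(350,240),(350,275),(370,260),(420,90)]:print(q,P[q[1],q[0]].round(1))
E
```

```text
table 0.09176389146600172
boss [ 428.3 -232. ] [45.5 34.4] 26.9 2811
blockall [ 427.7 -232.5] [61.3 44.6] 27.5 4429
p1 [ 559.1 -223.9] [51.8 43.9] 18.1 3533
p2 [ 538.7 -365.7] [50.7 43.7] 7.6 2055
(350, 240) [ 444.8 -222.1   32.1]
(350, 275) [ 421.8 -234.8   31.7]
(370, 260) [ 438.4 -242.1   31.7]
(420, 90) [ 566.9 -219.1    8.9]
```

send_rows(
  commands=[0,0.07,-0.6,-0.5,0,0,0,0,0,-0.52,-0.9,0,0,0,0,0,0,-0.9,0,0,0,0,0,0,-0.9,0,0,0,0,0,0,-0.7,0,0,0,0,0,0,-0.29,0,0,0,0.5,0,0,0,0,0,0,1,0,0,0,0,0,0],
)

```text
clock: 5.15
eef_pos: [428.8, -231.9, 18.6]
tcp_rot: [0.971, 0.238, 0.0, 0.001]
force: [0.0, -1.0, -0.1]
grip_width: 74.4
grasp_force: 0.0
```

send_rows(
  commands=[1,0,0,0,0,0,0,1,0,0,0,0,0,0,1,0,0,0,0,0,0,1,0,0,0,0,0,0],
)

```text
clock: 5.65
eef_pos: [428.1, -231.3, 17.8]
tcp_rot: [0.971, 0.238, -0.0, -0.0]
force: [-1.2, 3.0, 2.2]
grip_width: 35.1
grasp_force: 1.6
```

send_rows(
  commands=[1,0,0,0,0,0,0,1,0,0,0,0,0,0,1,0,0,0.5,0,0,0,1,0,0,0.8,0,0,0,1,0,0,0.9,0,0,0,1,0,0,0.8,0,0,0,1,0.5,0.89,0,0,0,-0.0863,1,0.5,0.89,0,0,0,-0.0863],
)

```text
clock: 6.65
eef_pos: [453.4, -186.8, 93.5]
tcp_rot: [0.988, 0.152, 0.0, 0.0]
force: [0.4, -1.0, -3.4]
grip_width: 33.8
grasp_force: 30.0
```

send_rows(
  commands=[1,0.5,0.89,0,0,0,-0.0863,1,0.5,0.89,0,0,0,-0.0863,1,0.5,0.89,0,0,0,-0.0863,1,0.5,0.89,0,0,0,-0.0863,1,0.5,0.89,0,0,0,-0.0863,1,0.5,0.89,0,0,0,-0.0863,1,0.54,0.9,0,0,0,-0.0866,1,0,0,0,0,0,0],
)

```text
clock: 7.65
eef_pos: [542.1, -29.7, 93.0]
tcp_rot: [0.989, -0.147, 0.0, -0.0]
force: [-0.7, -0.5, -2.6]
grip_width: 33.6
grasp_force: 30.0
```

```bash
python3 - <<'E'
from h import *
c=wgrab("pics/w2.png");o=c["obs"];print(o["clock"],o["eef_pos"],o["grasp_force"],o["grip_width"])
R=Ro.from_quat(o["tcp_rot"]).as_matrix();print("tool y ang",np.degrees(np.arctan2(R[1,1],R[0,1])))
np.savez("w2",T=c["T"],camera_matrix=c["camera_matrix"],image=c["image"],z_map=c["z_map"])
E
```

```text
7.65 [542.06756775 -29.69503183  92.9959392 ] 29.999273121356964 33.620323174800134
tool y ang -106.8484757694181
```

View pics/w2.png

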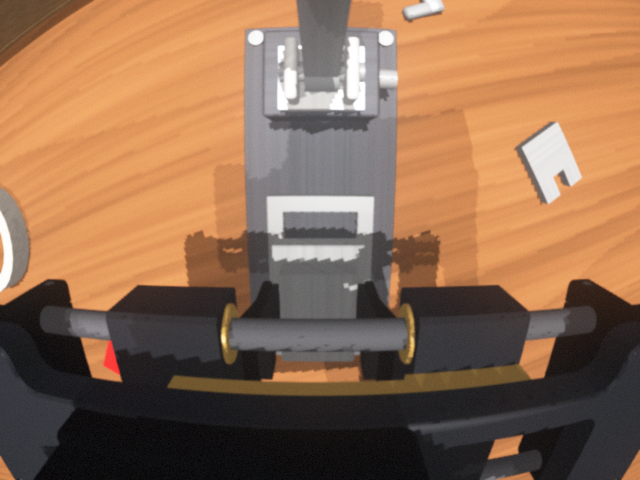

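The view shows the block squarely held over the pocket. The frame's far outer corners are about (267,196) and (374,196), its inner ones about (283,212) and (358,212), and the block's front edge is near row 240. I'll measure both.

```bash
cat >> h.py <<'E'
def wcloud(c):
    v,u=np.mgrid[:480,:640]
    K=c["camera_matrix"];x=u-K[0,2];y=v-K[1,2];r=np.hypot(x,y)+1e-9;th=r/K[0,0]
    d=np.stack([np.tan(th)*x/r,-np.tan(th)*y/r,-np.ones_like(r)],-1)@c["T"][:3,:3].T
    return c["T"][:3,3]+d*c["z_map"][...,None]
JA=np.radians(-17.1)
def jig(P,o=(541.7,-31)):
    q=np.asarray(P)[...,:2]-o;return np.stack([q@[np.cos(JA),np.sin(JA)],q@[-np.sin(JA),np.cos(JA)]],-1)
E
python3 - <<'E'
from h import *
c=dict(np.load("w2.npz"));P=wcloud(c);J=jig(P)
g=cv2.cvtColor(c["image"],cv2.COLOR_RGB2HSV)
def edges(n,vals): 
    s=np.abs(np.diff(vals.astype(float)));k=[(i,int(vals[i+1])-int(vals[i])) for i in range(len(s)) if s[i]>18];return n,k
V=cv2.GaussianBlur(g[...,2],(3,3),0)
for v in(202,206,220,226):print(edges(v,V[v,240:400]))
for u in(295,320,345):print(edges(u,V[180:260,u]))
S=g[...,1]
for v in(140,160,180):print(edges(("plate",v),S[v,225:420]))
m=(P[...,2]>85)&(P[...,2]<100);m[:,:270]=0;m[:,370:]=0;m[:225]=0;m[300:]=0
for u in(300,320,340):print(u,[(v,*J[v,u].round(1),P[v,u,2].round(1)) for v in range(228,300,5)])
# clamp/handle info
c2=dict(np.load("cam_top.npz"))
E
```

```text
(202, [(4, -21), (5, -28), (25, 26), (26, 32), (27, 21), (132, -25), (133, -35), (134, -24), (153, 26), (154, 30)])
(206, [(4, -19), (5, -29), (6, -20), (25, 23), (26, 32), (27, 24), (132, -25), (133, -34), (134, -22), (153, 27), (154, 27)])
(220, [(5, -22), (6, -25), (26, 30), (27, 28), (41, -21), (42, -35), (43, -27), (116, 36), (117, 36), (118, 19), (132, -31), (133, -28), (152, 21), (153, 29), (154, 19)])
(226, [(5, -23), (6, -28), (26, 29), (27, 29), (41, -22), (42, -36), (43, -30), (116, 31), (117, 34), (131, -20), (132, -31), (133, -24), (152, 21), (153, 27)])
(295, [(14, 27), (15, 38), (16, 25), (30, -28), (31, -33), (32, -23), (64, 30), (65, 27), (78, -30)])
(320, [(14, 27), (15, 38), (16, 26), (30, -26), (31, -32), (32, -21), (47, -19), (64, 29), (65, 26)])
(345, [(14, 23), (15, 39), (16, 32), (30, -23), (31, -35), (32, -26), (64, 34), (65, 30)])
(('plate', 140), [(18, -45), (19, -60), (170, 64), (171, 37)])
(('plate', 160), [(18, -26), (19, -59), (20, -41), (169, 46), (170, 67)])
(('plate', 180), [(19, -46), (20, -57), (168, 25), (169, 61), (170, 38)])
300 [(228, np.float6
[... 2047 characters left out ...]
.9), np.float64(85.4)), (248, np.float64(28.1), np.float64(-9.7), np.float64(89.3)), (253, np.float64(25.6), np.float64(-9.8), np.float64(88.9)), (258, np.float64(23.3), np.float64(-9.8), np.float64(89.6)), (263, np.float64(21.7), np.float64(-9.7), np.float64(92.1)), (268, np.float64(21.4), np.float64(-9.4), np.float64(98.5)), (273, np.float64(21.7), np.float64(-8.9), np.float64(105.9)), (278, np.float64(20.1), np.float64(-8.9), np.float64(107.6)), (283, np.float64(17.4), np.float64(-9.0), np.float64(106.7)), (288, np.float64(15.3), np.float64(-9.0), np.float64(107.2)), (293, np.float64(12.9), np.float64(-9.1), np.float64(107.0)), (298, np.float64(10.5), np.float64(-9.2), np.float64(106.9))]
```

```bash
python3 - <<'E'
from h import *
c=dict(np.load("w2.npz"))
f=lambda u,v,z:jig(wplane(c,u,v,z)).round(2)
print("outL",f(266.5,202,22),f(267,226,22),"outR",f(373.5,202,22),f(372.3,226,22))
print("inL",f(282.6,220,22),f(282.6,226,22),"inR",f(357.1,220,22),f(356.9,226,22))
print("outTop",*[f(u,195.6,22) for u in(295,320,345)],"inTop",*[f(u,211.5,22) for u in(295,320,345)])
print("plate",f(243.7,140,12),f(244.8,180,12),f(395.7,140,12),f(394.5,180,12))
for n,Q in[("tcp",c["T"][:3,3])]:print(jig([542.07,-29.7]))
# block sides at flange top z 89.3
g=cv2.cvtColor(c["image"],cv2.COLOR_RGB2HSV)[...,2]
print(g[252,262:382].tolist())
E
```

```text
outL [39.28 33.31] [23.59 33.38] outR [ 39.61 -34.91] [ 23.91 -34.69]
inL [27.54 23.16] [23.59 23.22] inR [ 27.76 -24.66] [ 23.81 -24.65]
outTop [43.32 15.05] [43.35 -0.75] [ 43.48 -16.56] inTop [33.08 15.13] [33.12 -0.81] [ 33.23 -16.75]
plate [79.26 49.26] [52.67 49.01] [ 79.8  -50.21] [ 53.17 -50.16]
[-0.02860901  1.35132584]
[69, 70, 70, 69, 71, 75, 90, 105, 111, 135, 186, 214, 218, 220, 219, 218, 221, 219, 217, 219, 220, 216, 217, 219, 216, 218, 216, 215, 218, 222, 220, 220, 221, 222, 221, 222, 222, 226, 223, 219, 219, 220, 218, 217, 221, 222, 225, 223, 222, 221, 223, 216, 215, 217, 214, 214, 214, 215, 216, 216, 219, 219, 221, 218, 222, 222, 221, 221, 222, 221, 218, 217, 219, 217, 219, 218, 219, 219, 217, 213, 216, 218, 218, 218, 217, 219, 221, 220, 221, 222, 215, 216, 213, 209, 208, 202, 185, 146, 115, 109, 108, 109, 108, 111, 109, 108, 110, 110, 110, 100, 81, 70, 72, 73, 69, 70, 69, 70, 69, 71]
```

send_rows(
  commands=[1,0.03,-0.1,-0.7,0,0,-0.003,1,0,0,-0.8,0,0,0,1,0,0,-0.5,0,0,0,1,0,0,-0.12,0,0,0,1,0,0,-0.12,0,0,0,1,0,0,-0.12,0,0,0],
)

```text
clock: 8.45
eef_pos: [543.4, -33.5, 37.1]
tcp_rot: [0.989, -0.149, 0.001, -0.0]
force: [-10.7, 7.6, 27.5]
grip_width: 33.9
grasp_force: 30.6
```

send_rows(
  commands=[1,0,0,0.2,0,0,0,1,0,0,0.1,0,0,0,1,0,0,0,0,0,0],
)

```text
clock: 8.82
eef_pos: [542.2, -33.7, 41.0]
tcp_rot: [0.989, -0.149, -0.0, 0.0]
force: [0.5, -0.3, -4.1]
grip_width: 34.0
grasp_force: 29.5
```

```bash
python3 - <<'E'
from h import *
c=wgrab("pics/w3.png");o=c["obs"];print(o["clock"],o["eef_pos"],o["force"],jig(o["eef_pos"]))
R=Ro.from_quat(o["tcp_rot"]).as_matrix();print("tool y ang",np.degrees(np.arctan2(R[1,1],R[0,1])))
P=wcloud(c);J=jig(P)
for u in(300,320,340):print(u,[(v,*J[v,u].round(1).tolist(),P[v,u,2].round(1).tolist()) for v in range(196,290,4)])
cv2.imwrite("pics/w3c.png",cv2.resize(c["image"][170:320,220:420],(800,600),interpolation=2)[:,:,::-1])
E
```

```text
8.825 [542.19599986 -33.66566315  41.00861541] [ 0.54943593 -0.26722317 -4.0899264 ] [ 1.25788566 -2.40197826]
tool y ang -107.15976533940287
300 [(196, 50.2, 5.9, 12.0), (200, 48.1, 5.9, 12.2), (204, 45.9, 5.9, 11.8), (208, 43.9, 5.9, 12.6), (212, 43.4, 5.5, 21.4), (216, 41.5, 5.5, 22.1), (220, 39.4, 5.5, 21.5), (224, 37.4, 5.5, 21.9), (228, 35.5, 5.5, 22.6), (232, 33.3, 5.6, 21.7), (236, 28.9, 6.1, 12.4), (240, 29.9, 5.5, 24.7), (244, 30.6, 5.0, 35.0), (248, 29.0, 5.0, 36.3), (252, 27.3, 5.0, 37.1), (256, 25.4, 5.0, 37.1), (260, 23.5, 5.0, 37.3), (264, 22.6, 4.9, 40.5), (268, 22.4, 4.7, 45.6), (272, 22.7, 4.4, 52.0), (276, 22.4, 4.2, 56.1), (280, 20.2, 4.3, 55.1), (284, 18.6, 4.3, 55.7), (288, 16.9, 4.3, 56.0)]
320 [(196, 50.2, -4.5, 12.2), (200, 47.9, -4.5, 11.3), (204, 45.9, -4.5, 11.9), (208, 43.9, -4.5, 12.6), (212, 43.6, -4.4, 22.3), (216, 41.2, -4.4, 20.7), (220, 39.3, -4.4, 21.0), (224, 37.5, -4.4, 22.3), (228, 35.4, -4.4, 22.2), (232, 33.3, -4.4, 21.8), (236, 29.1, -4.5, 13.3), (240, 26.5, -4.5, 11.7), (244, 30.0, -4.4, 32.6), (248, 29.2, -4.4, 36.9), (252, 27.9, -4.3, 39.0
[... 157 characters left out ...]
0, 20.9, -4.2, 56.9), (284, 18.7, -4.3, 55.9), (288, 16.9, -4.3, 55.9)]
340 [(196, 50.1, -14.9, 12.0), (200, 48.1, -14.9, 12.4), (204, 46.0, -14.9, 12.1), (208, 43.9, -14.9, 12.3), (212, 43.5, -14.3, 22.0), (216, 41.5, -14.4, 22.0), (220, 39.2, -14.5, 20.7), (224, 37.5, -14.4, 22.4), (228, 35.3, -14.5, 21.7), (232, 31.2, -15.0, 13.0), (236, 28.8, -15.1, 12.0), (240, 26.7, -15.1, 12.4), (244, 30.0, -13.9, 32.8), (248, 29.7, -13.6, 38.7), (252, 27.7, -13.6, 38.3), (256, 25.7, -13.6, 38.3), (260, 23.8, -13.7, 38.2), (264, 21.8, -13.7, 38.3), (268, 76.4, -3.4, 203.2), (272, 22.3, -13.0, 50.8), (276, 22.0, -12.8, 54.9), (280, 20.6, -12.7, 56.1), (284, 18.9, -12.7, 56.4), (288, 17.6, -12.7, 57.8)]
```

View pics/w3c.png

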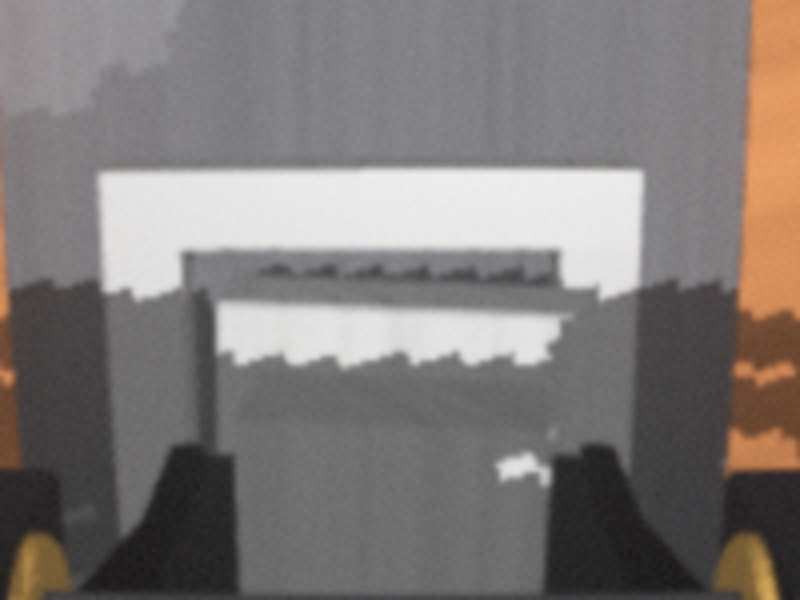

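The crop shows the block over the right-hand (-y) wall: the block's right edge at (572,310) overlaps the inner edge at 560, and there is a gap on the left between 185 and 215. It also sits about 3 mm short of the far wall. I'll shift it about +2 mm in y and +0.6 mm in x (jig axes).

send_rows(
  commands=[1,0.046,0.07,0,0,0,0,1,0,0,0,0,0,0,1,0,0,-0.12,0,0,0,1,0,0,-0.1,0,0,0,1,0,0,-0.1,0,0,0],
)

```text
clock: 9.5
eef_pos: [543.6, -31.5, 33.1]
tcp_rot: [0.989, -0.149, 0.0, -0.0]
force: [0.6, 1.6, -2.9]
grip_width: 33.9
grasp_force: 29.5
```

send_rows(
  commands=[1,0,0,-0.08,0,0,0,1,0,0,-0.06,0,0,0,1,0,0,-0.04,0,0,0,1,0,0,0,0,0,0],
)

```text
clock: 10.0
eef_pos: [543.6, -31.6, 29.8]
tcp_rot: [0.989, -0.149, -0.0, -0.0]
force: [-3.9, 1.5, 7.1]
grip_width: 34.0
grasp_force: 29.5
```

send_rows(
  commands=[0,0,0,0,0,0,0,0,0,0,0,0,0,0,0,0,0,0,0,0,0,0,0,0,0.6,0,0,0,0,0,0,0.8,0,0,0,0,0,0,0.8,0,0,0,0,0,0,0.8,0,0,0],
)

```text
clock: 10.88
eef_pos: [543.9, -31.8, 105.6]
tcp_rot: [0.989, -0.149, 0.001, 0.0]
force: [-0.2, -0.0, 0.3]
grip_width: 85.7
grasp_force: 0.0
```

```bash
python3 - <<'E'
from h import *
c=wgrab("pics/w4.png");o=c["obs"];print(o["clock"],o["eef_pos"],o["grip_width"])
P=wcloud(c);J=jig(P)
for a in(32,26,15,-15,-26):
  for b in(-12,0,12):
    m=(abs(J[...,0]-1.2-a)<1.5)&(abs(J[...,1]+.8-b)<2.5)&(P[...,2]>5)&(P[...,2]<60);print(a,b,m.sum(),np.median(P[m][:,2]).round(1) if m.any() else None)
E
```

```text
10.875 [543.88602948 -31.77378184 105.58594852] 85.69040379508954
32 -12 12 21.6
32 0 16 21.7
32 12 15 21.8
26 -12 33 26.2
26 0 34 26.0
26 12 33 26.1
15 -12 36 43.9
15 0 35 44.0
15 12 34 44.0
-15 -12 32 44.0
-15 0 34 44.1
-15 12 30 44.0
-26 -12 0 None
-26 0 0 None
-26 12 0 None
```

send_rows(
  commands=[0,0.08,-0.955,0,0,0,0.078,0,0.08,-0.955,0,0,0,0.078,0,0.08,-0.955,0,0,0,0.078,0,0.08,-0.955,0,0,0,0.078,0,0.08,-0.955,0,0,0,0.078,0,0.08,-0.955,0,0,0,0.078,0,0.08,-0.955,0,0,0,0.078,0,0.06,-0.955,0,0,0,0.077],
)

```text
clock: 11.92
eef_pos: [559.2, -223.6, 104.2]
tcp_rot: [0.987, 0.162, 0.0, 0.0]
force: [-0.0, -0.1, -0.8]
grip_width: 86.9
grasp_force: 0.0
```

send_rows(
  commands=[0,0,0,0,0,0,0],
)

```text
clock: 12.05
eef_pos: [559.2, -224.2, 104.2]
tcp_rot: [0.987, 0.16, 0.0, 0.0]
force: [0.6, 0.7, -0.3]
grip_width: 87.1
grasp_force: 0.0
```

```bash
python3 - <<'E'
from h import *
c=wgrab("pics/w5.png");o=c["obs"];print(o["clock"],o["eef_pos"])
R=Ro.from_quat(o["tcp_rot"]).as_matrix();print("tool y ang",np.degrees(np.arctan2(R[1,1],R[0,1])))
P=wcloud(c);d=np.hypot(P[...,0]-559,P[...,1]+222)
m=((P[...,2]>5)&(P[...,2]<16)&(d<45)).astype(np.uint8)
g=cv2.cvtColor(c["image"],cv2.COLOR_RGB2HSV);m2=((g[...,1]<70)&(d<45)&(P[...,2]<25)).astype(np.uint8)
for m in(m,m2):
    _,l,s,_=cv2.connectedComponentsWithStats(m);k=1+np.argmax(s[1:,4]);print(s[k])
    cn=max(cv2.findContours((l==k).astype(np.uint8),0,1)[0],key=len)[:,0]
    R=cv2.minAreaRect(wplane(c,cn[:,0],cn[:,1],10)[:,:2].astype(np.float32));print(R)
E
```

```text
12.05 [ 559.15011943 -224.23930918  104.22035623]
tool y ang -71.58206522025252
[ 283  212   58   69 3475]
((560.6289672851562, -221.0547332763672), (50.810646057128906, 40.5142707824707), 18.354738235473633)
[ 283  213   57   68 3443]
((560.2102661132812, -220.903076171875), (50.111175537109375, 40.050785064697266), 18.354991912841797)
```

The block is seated flat: top 44.0 at every sampled point, flange 26. Picking packer1 now.

send_rows(
  commands=[0,0.05,0.13,-0.9,0,0,0,0,0,0,-1,0,0,0,0,0,0,-0.9,0,0,0,0,0,0,-0.8,0,0,0,0,0,0,-0.44,0,0,0,0.5,0,0,0,0,0,0,1,0,0,0,0,0,0,1,0,0,0,0,0,0],
)

```text
clock: 13.1
eef_pos: [560.9, -219.8, 3.7]
tcp_rot: [0.987, 0.161, 0.001, 0.0]
force: [0.1, -0.7, -0.2]
grip_width: 64.8
grasp_force: 0.0
```

send_rows(
  commands=[1,0,0,0,0,0,0,1,0,0,0,0,0,0,1,0,0,0,0,0,0,1,0,0,0,0,0,0],
)

```text
clock: 13.6
eef_pos: [560.3, -219.5, 3.0]
tcp_rot: [0.987, 0.161, 0.0, 0.0]
force: [-1.5, -0.0, 1.6]
grip_width: 39.3
grasp_force: 30.0
```

send_rows(
  commands=[1,0,0,0.4,0,0,0,1,0,0,0.8,0,0,0,1,0,0,0.9,0,0,0,1,0,0,0.8,0,0,0,1,-0.08,0.94,0,0,0,-0.078,1,-0.08,0.94,0,0,0,-0.078,1,-0.09,0.94,0,0,0,-0.078,1,-0.09,0.94,0,0,0,-0.078],
)

```text
clock: 14.6
eef_pos: [552.0, -124.8, 76.6]
tcp_rot: [1.0, 0.005, 0.001, 0.0]
force: [0.1, -0.2, -1.1]
grip_width: 39.5
grasp_force: 30.0
```

send_rows(
  commands=[1,-0.09,0.94,0,0,0,-0.078,1,-0.09,0.94,0,0,0,-0.078,1,-0.09,0.94,0,0,0,-0.078,1,-0.08,0.94,0,0,0,-0.077,1,0,0,-0.2,0,0,0,1,0,0,0,0,0,0],
)

```text
clock: 15.35
eef_pos: [542.9, -31.8, 70.4]
tcp_rot: [0.989, -0.148, -0.0, 0.0]
force: [0.1, -1.0, -0.3]
grip_width: 39.2
grasp_force: 30.0
```

```bash
cat >> h.py <<'E'
def report(c):
    o=c["obs"];print(o["clock"],o["eef_pos"].round(1),"jig",jig(o["eef_pos"]).round(2))
    R=Ro.from_quat(o["tcp_rot"]).as_matrix();print("tool y ang",np.degrees(np.arctan2(R[1,1],R[0,1])).round(2))
    P=wcloud(c);J=jig(P)
    for y in(8,0,-8):
        m=(abs(J[...,1]-y)<.6)&(abs(J[...,0])<70)&(P[...,2]<120);k=np.argsort(-J[m][:,0])
        print(y,[(a.round(1).tolist(),b.round(1).tolist()) for a,b in zip(J[m][k][:,0],P[m][k][:,2])][::4][:28])
E
python3 - <<'E'
from h import *
c=wgrab("pics/w6.png");report(c)
cv2.imwrite("pics/w6c.png",cv2.resize(c["image"][150:330,200:440],(800,600),interpolation=2)[:,:,::-1])
E
```

```text
15.35 [542.9 -31.8  70.4] jig [ 1.43 -0.43]
tool y ang -107.06
8 [(69.7, 13.0), (68.4, 12.2), (66.6, 11.6), (65.5, 12.5), (64.3, 11.8), (63.1, 12.9), (62.4, 10.8), (61.3, 11.9), (59.6, 12.8), (58.3, 12.5), (57.2, 12.8), (55.9, 12.0), (54.7, 12.2), (53.6, 12.5), (52.4, 12.6), (51.2, 13.0), (50.0, 12.9), (48.8, 12.6), (47.5, 12.2), (46.4, 12.7), (45.3, 13.4), (43.9, 12.5), (43.7, 14.8), (43.0, 21.8), (42.0, 23.1), (40.7, 22.0), (39.6, 22.2), (38.4, 22.4)]
0 [(69.6, 12.6), (68.4, 11.5), (67.2, 12.5), (66.0, 12.2), (64.8, 11.8), (63.7, 12.7), (62.6, 13.9), (61.3, 12.0), (60.1, 12.0), (58.9, 12.1), (57.7, 11.7), (56.5, 11.8), (55.3, 12.2), (54.2, 12.6), (52.9, 12.3), (51.7, 12.4), (50.6, 13.2), (49.4, 12.8), (48.2, 12.9), (46.9, 12.1), (45.7, 12.6), (44.4, 11.6), (43.7, 19.0), (43.6, 21.8), (42.5, 22.3), (41.4, 23.1), (40.2, 22.4), (39.0, 22.5)]
-8 [(69.6, 11.6), (68.4, 12.0), (67.3, 12.9), (66.1, 12.2), (64.9, 12.4), (63.7, 12.5), (62.5, 12.0), (61.4, 13.0), (60.2, 14.0), (58.9, 12.5), (57.7, 12.0), (56.5, 12.2), (55.4, 12.9), (54.2, 12.9), (53.5, 12.1), (52.3, 11.6), (51.7, 11.6), (50.5, 12.0), (49.3, 12.2), (48.0, 11.6), (46.9, 12.4), (45.7, 12.4), (44.5, 12.1), (43.7, 15.1), (43.0, 18.4), (42.5, 22.3), (41.3, 22.4), (40.2, 22.8)]
```

View pics/w6c.png

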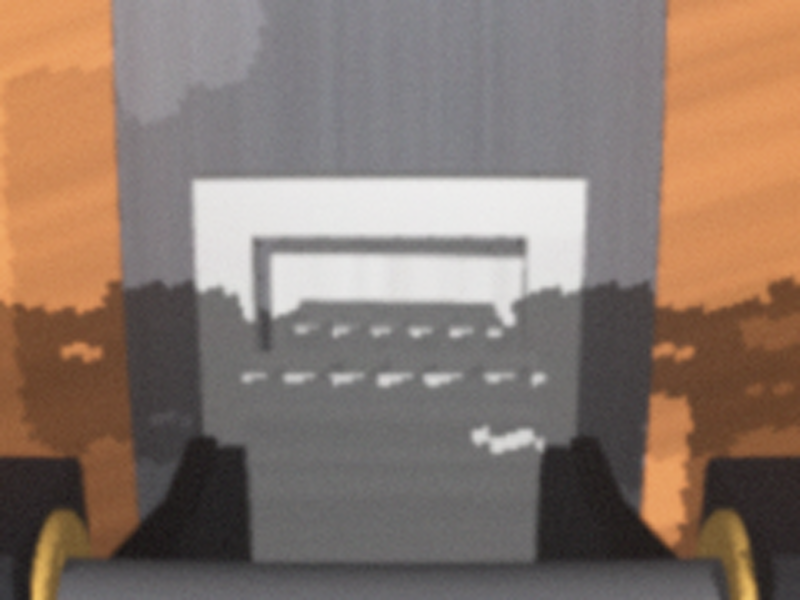

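The crop shows the seated block: flange corners at (272,252) and (525,252), boss front edge from (302,303) to (493,303). The packer is held above it, front edge near row 345. Now converting these to offsets.

```bash
python3 - <<'E'
from h import *
c=wgrab();P=wcloud(c);J=jig(P)
f=lambda x,y,z:jig(wplane(c,200+x*.3,150+y*.3,z)).round(1).tolist()
print("flange",f(272,260,26),f(525,260,26),"boss",f(302,303,44),f(493,303,44),"wall",f(253,260,22),f(527,240,22),f(192,230,22),f(587,230,22))
for u in(300,320,340):print(u,[(v,*J[v,u].round(1).tolist(),P[v,u,2].round(1).tolist()) for v in range(228,290,3)])
m=(P[...,2]>60)&(P[...,2]<90)&(abs(J[...,0])<30)
for v in(256,262,268):
    uu=np.nonzero(m[v,230:410])[0]+230;print(v,uu.min(),uu.max(),J[v,uu.min()].round(1),J[v,uu.max()].round(1))
E
```

```text
flange [30.0, 19.1] [30.1, -24.3] boss [27.2, 12.7] [27.1, -17.4] wall [29.2, 22.8] [32.7, -25.0] [34.6, 33.5] [34.6, -35.5]
300 [(228, 30.4, 8.5, 27.9), (231, 28.2, 8.6, 25.9), (234, 26.6, 8.6, 26.3), (237, 24.4, 8.7, 24.6), (240, 22.8, 8.7, 25.5), (243, 23.4, 8.3, 34.2), (246, 23.6, 7.9, 41.3), (249, 22.8, 7.8, 44.2), (252, 21.0, 7.9, 43.8), (255, 26.5, 6.7, 67.2), (258, 26.3, 6.5, 71.3), (261, 26.2, 6.3, 75.5), (264, 25.5, 6.3, 77.6), (267, 24.0, 6.3, 77.4), (270, 22.9, 6.3, 78.3), (273, 21.0, 6.4, 76.9), (276, 20.1, 6.3, 78.2), (279, 18.4, 6.4, 77.4), (282, 17.4, 6.3, 78.6), (285, 15.3, 6.4, 76.8), (288, 14.0, 6.4, 77.3)]
320 [(228, 30.0, -2.8, 25.8), (231, 28.1, -2.9, 25.5), (234, 26.7, -2.8, 26.7), (237, 25.0, -2.8, 27.2), (240, 22.7, -2.9, 25.0), (243, 23.2, -2.8, 33.4), (246, 23.3, -2.8, 40.0), (249, 22.7, -2.7, 44.0), (252, 21.0, -2.8, 43.8), (255, 26.4, -2.6, 67.1), (258, 26.4, -2.6, 71.8), (261, 26.9, -2.5, 77.6), (264, 25.6, -2.5, 77.9), (267, 24.2, -2.5, 77.9), (270, 22.6, -2.5, 77.3), (273, 21.0, -2.6, 76.9), (276, 19.5, -2.6, 76.7), (279, 18.4, -2.6, 77.4), (282, 17.1, -2.6, 77.9), (285, 15.2, -2.6, 76.7), (288, 13.7, -2.6, 76.5)]
340 [(228, 30.2, -14.2, 26.8), (231, 28.2, -14.3, 25.8), (234, 26.6, -14.3, 26.5), (237, 24.7, -14.3, 26.1), (240, 22.7, -14.4, 25.1), (243, 23.0, -14.0, 32.8), (246, 23.5, -13.5, 40.8), (249, 22.7, -13.3, 43.8), (252, 21.2, -13.3, 44.4), (255, 26.5, -11.9, 67.2), (258, 26.4, -11.7, 71.7), (261, 26.7, -11.3, 77.1), (264, 25.2, -11.4, 76.6), (267, 24.0, -11.4, 77.3), (270, 22.8, -11.4, 77.8), (273, 21.0, -11.5, 76.7), (276, 19.7, -11.5, 77.2), (279, 18.5, -11.4, 77.8), (282, 17.1, -11.5, 77.9), (285, 16.0, -11.5, 78.7), (288, 14.1, -11.6, 77.6)]
256 275 361 [26.9 18.1] [ 26.9 -21.4]
262 273 362 [26.3 18.2] [ 26.6 -20.9]
268 273 362 [23.7 18.2] [ 23.6 -21.2]
```

send_rows(
  commands=[1,-0.01,-0.04,-0.4,0,0,0,1,0,0,-0.36,0,0,0,1,0,0,-0.12,0,0,0,1,0,0,-0.06,0,0,0,1,0,0,0,0,0,0],
)

```text
clock: 16.08
eef_pos: [542.8, -32.5, 47.0]
tcp_rot: [0.989, -0.149, 0.0, 0.0]
force: [-1.8, 1.1, 0.5]
grip_width: 39.7
grasp_force: 30.0
```

send_rows(
  commands=[1,0,0,-0.03,0,0,0,0,0,0,0,0,0,0,0,0,0,0,0,0,0,0,0,0,0,0,0,0,0,0,0,0.5,0,0,0,0,0,0,0.8,0,0,0,0,0,0,0.8,0,0,0,0,0,0,0,0,0,0],
)

```text
clock: 17.08
eef_pos: [544.7, -32.8, 101.1]
tcp_rot: [0.989, -0.149, 0.002, 0.0]
force: [-0.1, -0.5, 0.3]
grip_width: 87.2
grasp_force: 0.0
```

```bash
python3 - <<'E'
from h import *
c=wgrab();P=wcloud(c);J=jig(P);o=c["obs"];print(o["clock"],o["eef_pos"],o["grip_width"])
m=(P[...,2]>48)&(P[...,2]<60)&(abs(J[...,0])<45)&(abs(J[...,1])<40)
_,l,s,_=cv2.connectedComponentsWithStats(m.astype(np.uint8));m=l==1+np.argmax(s[1:,4])
cn=max(cv2.findContours(m.astype(np.uint8),0,1)[0],key=len)[:,0]
q=jig(wplane(c,cn[:,0],cn[:,1],54)).astype(np.float32);print("packer",cv2.minAreaRect(q),np.percentile(P[m][:,2],[10,50,90]))
for a in(-15,0,15,22):
  for b in(-14,0,14):
    k=m&(np.hypot(J[...,0]-1.5-a,J[...,1]+2.2-b)<2.5);print(a,b,np.median(P[k][:,2]).round(1) if k.any() else None,end=" ")
# side view: grip & bar silhouettes, points in jig frame
s=dict(np.load("cam_side.npz"));Ps=cloud(s);Js=jig(Ps)
k=(abs(Js[...,1]+.8)<30)&(Js[...,0]>85)&(Js[...,0]<190)&(Ps[...,2]>40)&(Ps[...,2]<300)
print()
for z in range(50,275,10):
    b=k&(abs(Ps[...,2]-z)<3);print(z,b.sum(),Js[b].mean(0).round(1) if b.any() else None)
cv2.imwrite("pics/side_c.png",cv2.resize(s["image"][180:300,310:430],(600,600),interpolation=2)[:,:,::-1])
E
```

```text
17.075 [544.67843099 -32.81113271 101.11402364] 87.17642691890195
packer ((1.8296527862548828, -1.8761310577392578), (40.302162170410156, 51.929100036621094), 89.97313690185547) [53.17750318 54.04513285 54.84718382]
-15 -14 54.1 -15 0 None -15 14 54.1 0 -14 54.2 0 0 54.0 0 14 54.0 15 -14 54.3 15 0 54.0 15 14 54.0 22 -14 54.1 22 0 54.0 22 14 54.1 
50 123 [120.9  -9. ]
60 52 [108.6 -16.2]
70 23 [109.  -15.1]
80 44 [106.7  -7.8]
90 35 [107.6  -7.8]
100 13 [112.2  -7.8]
110 14 [114.6  -8.8]
120 13 [116.2  -8.5]
130 12 [119.   -7.9]
140 13 [120.7  -8.4]
150 11 [123.1  -7. ]
160 11 [124.9  -8.7]
170 13 [125.   -7.4]
180 19 [125.   -7.4]
190 41 [119.7  -5.9]
200 18 [130.4  -7.1]
210 15 [133.   -7.2]
220 16 [133.5  -7.1]
230 6 [135.8  -8.8]
240 19 [140.3 -16.5]
250 63 [139.9  -4.5]
260 0 None
270 0 None
```

View pics/side_c.png

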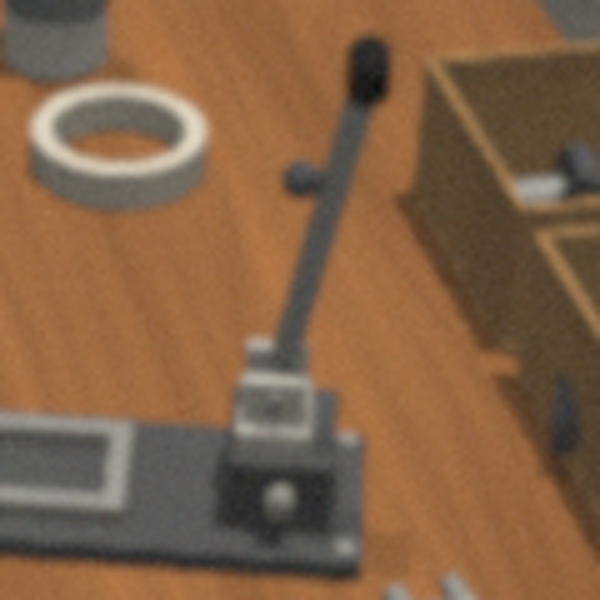

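The packer lies flat at 54.0, centred. In the crop the grip is at (369,70), the foot ball at (300,180) and the hinge bolt at (272,405). I'll triangulate for the hinge height.

```bash
python3 - <<'E'
from h import *
t=dict(np.load("cam_top.npz"));s=dict(np.load("cam_side.npz"))
def blob(c,u,v,r,th):
    g=cv2.cvtColor(c["image"],cv2.COLOR_RGB2GRAY).astype(float)
    w=255-g[v-r:v+r,u-r:u+r];m=(255-w)<th
    _,l,st,ct=cv2.connectedComponentsWithStats(m.astype(np.uint8));k=1+np.argmax(st[1:,4])
    return ct[k]+[u-r,v-r],st[k]
ht,a=blob(t,349,174,14,45);hs,b=blob(s,384,194,11,40);print(ht,a,hs,b)
def tri(p,q):
    d1,o1=ray(t,*p);d2,o2=ray(s,*q);A=np.stack([d1,-d2],1)
    x=np.linalg.lstsq(A,o2-o1,rcond=None)[0];a,b=o1+d1*x[0],o2+d2*x[1];return (a+b)/2,np.linalg.norm(a-b)
H,e=tri(ht,hs);print("handle",H,e,jig(H))
def onjy(q,y):
    d,o=ray(s,*q);n=np.array([-np.sin(JA),np.cos(JA),0]);o0=np.array([541.7,-31,0])
    k=(y-(o-o0)@n)/(d@n);p=o+d*k;return jig(p).round(1),p[2].round(1)
print("handle via plane",onjy(hs,-.8))
ball=(310+300/5-.4,180+180/5-.4);print("ball",onjy(ball,-.8))
print("known refs: wall corner",)
# check calibration of side: frame outer corner near (-x..) using p on plane z=22 : inner pocket
c=onplane(s,310+133/5,180+422/5,22);print("frame far +x corner",jig(c),"near",jig(onplane(s,310+125/5,180+507/5,22)))
E
```

```text
[352. 177.] [17 17  1  1  1] [383.25       195.97727273] [ 7  9  7  9 44]
handle [671.90963885 -79.1916885  242.27237431] 4.363024029855824 [138.62376304  -7.77439468]
handle via plane (array([140.9,  -0.8]), np.float64(239.1))
ball (array([114.5,  -0.8]), np.float64(187.5))
known refs: wall corner
frame far +x corner [42.8661634  32.71651445] near [ 44.25676508 -34.29065444]
```

send_rows(
  commands=[0,0,0,0.95,0,0,0,0,0,0,0.95,0,0,0,0,0,0,0.95,0,0,0,0,0,0,0.95,0,0,0,0,0,0,0.95,0,0,0,0,0,0,0.95,0,0,0,0,0,0,0.95,0,0,0,0,0,0,0.95,0,0,0],
)

```text
clock: 18.12
eef_pos: [542.3, -32.3, 288.0]
tcp_rot: [0.989, -0.149, -0.001, -0.0]
force: [0.9, -0.8, 0.5]
grip_width: 86.7
grasp_force: 0.0
```

send_rows(
  commands=[0,0.88,-0.27,0,0,0,0,0,0.88,-0.27,0,0,0,0,0,0.88,-0.27,0,0,0,0,0,0.88,-0.27,0,0,0,0,0,0.88,-0.27,0,0,0,0,0,0.86,-0.27,0,0,0,0,0,0,0,0,0,0,0],
)

```text
clock: 19.0
eef_pos: [674.4, -73.3, 286.3]
tcp_rot: [0.989, -0.149, -0.001, -0.0]
force: [-0.4, 0.1, -0.5]
grip_width: 87.0
grasp_force: 0.0
```

```bash
python3 - <<'E'
from h import *
c=wgrab("pics/w7.png");P=wcloud(c);J=jig(P);o=c["obs"];print(o["clock"],o["eef_pos"],jig(o["eef_pos"]))
R=Ro.from_quat(o["tcp_rot"]).as_matrix();print("tool y ang",np.degrees(np.arctan2(R[1,1],R[0,1])).round(2))
m=(P[...,2]>215)&(P[...,2]<265)&(np.hypot(J[...,0]-141,J[...,1]+.8)<35)&(c["z_map"]>0)
print(m.sum(),np.percentile(P[m],[2,50,95,99],axis=0).round(1).tolist(),np.percentile(J[m],[1,99],axis=0).round(1))
h=m&(P[...,2]>236)
for z0 in np.percentile(J[h][:,0],[0,25,50,75]):pass
for x in range(128,156,2):
    k=h&(abs(J[...,0]-x)<1);print(x,k.sum(),np.median(P[k][:,2]).round(1) if k.any() else None,J[k][:,1].min().round(1) if k.any() else None,J[k][:,1].max().round(1) if k.any() else None)
E
```

```text
19.0 [674.41376929 -73.30360669 286.30906479] [139.28585992  -1.41029189]
tool y ang -107.17
1883 [[667.7, -89.1, 243.2], [680.2, -74.0, 252.2], [688.5, -60.4, 254.1], [690.2, -57.9, 254.7]] [[133.3 -15.9]
 [152.   14.9]]
128 0 None None None
130 0 None None None
132 7 246.8 -15.3 2.8
134 68 248.7 -16.2 14.8
136 132 251.6 -16.2 15.3
138 145 253.0 -16.0 15.1
140 177 253.4 -16.0 15.0
142 183 253.6 -15.9 15.0
144 204 253.5 -15.9 14.9
146 218 252.7 -15.9 14.9
148 227 251.6 -15.9 15.0
150 298 249.4 -16.0 15.4
152 224 244.7 -16.1 15.1
154 0 None None None
```

View pics/w7.png

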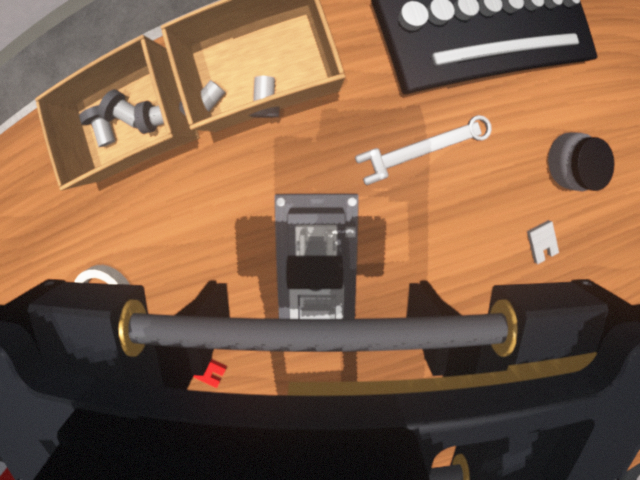

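The view shows the grip (black bar at (315,272)) midway between the open fingers. Its centre is jig (142.5,-0.5) at z 243.6, so the hinge is 76.3 high and the gap 8.3 mm: one packer is right. I'll grip it now.

send_rows(
  commands=[0,0.13,0,-0.5,0,0,0,0,0,0,-0.8,0,0,0,0,0,0,-0.7,0,0,0,0,0,0,-0.47,0,0,0,0.5,0,0,0,0,0,0,1,0,0,0,0,0,0,1,0,0,0,0,0,0,1,0,0,0,0,0,0],
)

```text
clock: 20.05
eef_pos: [677.9, -73.0, 227.6]
tcp_rot: [0.989, -0.149, 0.001, 0.0]
force: [0.6, -0.2, -0.2]
grip_width: 55.0
grasp_force: 0.0
```

send_rows(
  commands=[1,0,0,0,0,0,0,1,0,0,0,0,0,0,1,0,0,0,0,0,0,1,0,0,0,0,0,0,1,0,0,0,0,0,0],
)

```text
clock: 20.68
eef_pos: [677.7, -72.4, 226.9]
tcp_rot: [0.989, -0.149, 0.0, -0.0]
force: [0.9, 3.2, 0.0]
grip_width: 31.5
grasp_force: 30.0
```

```bash
python3 - <<'E'
from h import *
t=np.concatenate([np.linspace(1.756,.12,17),[.08,.05,.03]])
x=-170*np.cos(t);z=170*np.sin(t);w=np.stack([x*np.cos(JA),x*np.sin(JA),z],1)
c=np.round(w/25,2);d=np.diff(c,axis=0).round(2)
for r in d:print(r.tolist())
E
```

```text
[-0.66, 0.2, 0.1]
[-0.67, 0.21, 0.02]
[-0.66, 0.2, -0.05]
[-0.65, 0.2, -0.12]
[-0.64, 0.2, -0.19]
[-0.62, 0.19, -0.25]
[-0.59, 0.18, -0.32]
[-0.55, 0.17, -0.39]
[-0.52, 0.16, -0.44]
[-0.47, 0.15, -0.49]
[-0.42, 0.12, -0.54]
[-0.36, 0.12, -0.58]
[-0.31, 0.09, -0.62]
[-0.24, 0.08, -0.64]
[-0.18, 0.05, -0.67]
[-0.11, 0.04, -0.69]
[-0.03, 0.0, -0.27]
[-0.01, 0.01, -0.2]
[-0.01, 0.0, -0.14]
```

send_rows(
  commands=[1,-0.66,0.2,0.1,0,0,0,1,-0.67,0.21,0.02,0,0,0,1,-0.66,0.2,-0.05,0,0,0,1,-0.65,0.2,-0.12,0,0,0],
)

```text
clock: 21.18
eef_pos: [612.2, -52.4, 226.0]
tcp_rot: [0.989, -0.149, 0.002, -0.0]
force: [4.9, 3.5, -2.2]
grip_width: 31.6
grasp_force: 30.0
```

send_rows(
  commands=[1,-0.64,0.2,-0.19,0,0,0,1,-0.62,0.19,-0.25,0,0,0,1,-0.59,0.18,-0.32,0,0,0,1,-0.55,0.17,-0.39,0,0,0,1,-0.52,0.16,-0.44,0,0,0,1,-0.47,0.15,-0.49,0,0,0,1,-0.42,0.12,-0.54,0,0,0],
)

```text
clock: 22.05
eef_pos: [516.8, -23.1, 161.3]
tcp_rot: [0.989, -0.149, 0.001, -0.0]
force: [0.8, 3.9, 3.8]
grip_width: 31.8
grasp_force: 30.0
```

send_rows(
  commands=[1,-0.36,0.12,-0.58,0,0,0,1,-0.31,0.09,-0.62,0,0,0,1,-0.24,0.08,-0.64,0,0,0,1,-0.18,0.05,-0.67,0,0,0,1,-0.11,0.04,-0.69,0,0,0,1,0,0,0,0,0,0],
)

```text
clock: 22.8
eef_pos: [486.2, -13.8, 78.4]
tcp_rot: [0.989, -0.149, -0.0, -0.0]
force: [0.5, 4.9, 3.4]
grip_width: 31.5
grasp_force: 30.0
```

send_rows(
  commands=[1,-0.03,0,-0.27,0,0,0,1,-0.01,0.01,-0.2,0,0,0,1,-0.01,0,-0.1,0,0,0,1,0,0,0,0,0,0],
)

```text
clock: 23.3
eef_pos: [485.2, -13.5, 65.3]
tcp_rot: [0.989, -0.149, 0.0, -0.0]
force: [0.4, 5.6, 3.5]
grip_width: 31.9
grasp_force: 30.0
```

send_rows(
  commands=[1,0,0,-0.08,0,0,0,1,0,0,-0.08,0,0,0,1,0,0,0,0,0,0],
)

```text
clock: 23.68
eef_pos: [485.2, -13.5, 61.3]
tcp_rot: [0.989, -0.149, 0.0, -0.0]
force: [0.1, 5.2, 3.5]
grip_width: 31.9
grasp_force: 30.0
```

send_rows(
  commands=[1,0,0,-0.04,0,0,0,1,0,0,-0.04,0,0,0,1,0,0,0,0,0,0],
)

```text
clock: 24.05
eef_pos: [485.2, -13.5, 59.9]
tcp_rot: [0.989, -0.149, -0.0, -0.0]
force: [-1.4, 5.6, 7.7]
grip_width: 31.2
grasp_force: 30.0
```

```bash
python3 - <<'E'
from h import *
from plant import read_camera
c=wgrab("pics/w8.png");P=wcloud(c);J=jig(P);o=c["obs"];print(o["clock"],o["eef_pos"],jig(o["eef_pos"]),o["force"])
print("bar top z vs x")
for x in range(-70,100,6):
    k=(abs(J[...,0]-x)<2)&(abs(J[...,1]+.8)<4)&(P[...,2]>20)&(P[...,2]<130)
    if k.sum()>3:print(x,k.sum(),np.median(P[k][:,2]).round(1),end="; ")
s=read_camera("side");np.savez("side2",**s)
cv2.imwrite("pics/side2c.png",cv2.resize(s["image"][215:305,270:390],(800,600),interpolation=2)[:,:,::-1])
E
```

```text
24.05 [485.21962465 -13.49539831  59.85749326] [-59.130607     0.12326809] [-1.37592395  5.60718943  7.65335782]
bar top z vs x
-52 140 84.8; -46 182 84.1; -40 183 84.0; -34 201 84.0; -28 201 83.9; -22 209 84.0; -16 216 83.7; -10 211 83.7; -4 220 83.8; 2 228 83.6; 8 237 83.6; 14 236 83.6; 20 219 83.5; 26 222 83.4; 32 226 83.2; 38 228 83.2; 44 224 83.3; 50 223 83.3; 56 214 83.1; 62 207 83.1; 68 202 82.9; 74 78 82.8;
```

View pics/side2c.png

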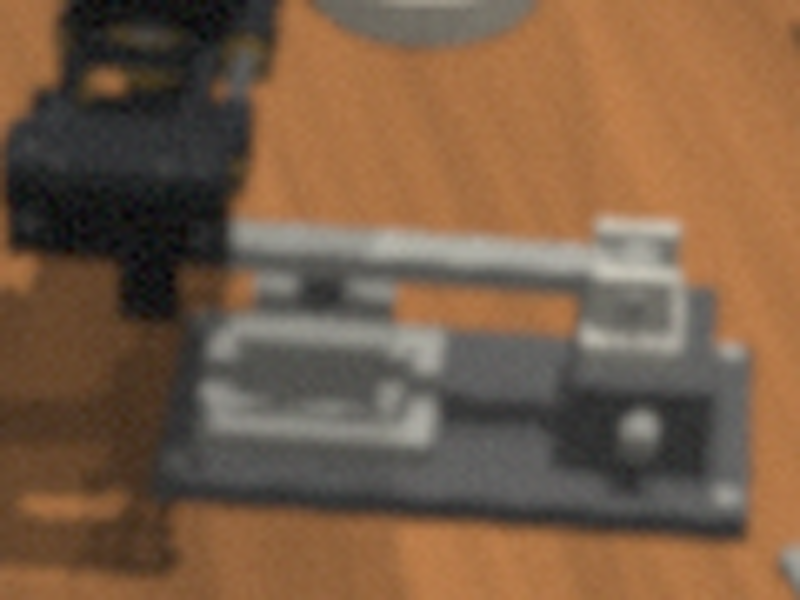

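The view shows the arm nearly level, with the foot ball at (322,288) on the packer. The bar's slope of about 0.0105 rad and the foot at about z 53.8 agree: it bites on one packer rather than on its stop. Now pressing firmly.

send_rows(
  commands=[1,0,-0.02,-0.05,0,0,0,1,0,-0.01,-0.05,0,0,0,1,0,0,0,0,0,0,1,0,0,0,0,0,0],
)

```text
clock: 24.65
eef_pos: [485.3, -13.5, 59.0]
tcp_rot: [0.989, -0.149, -0.0, -0.001]
force: [-9.3, 9.6, 23.2]
grip_width: 32.0
grasp_force: 30.0
```

send_rows(
  commands=[1,-0.02,0.03,0,0,0,0,1,-0.02,0.03,0,0,0,0,1,0,0,0,0,0,0,1,0,0,0,0,0,0],
)

```text
clock: 25.15
eef_pos: [485.3, -13.5, 59.1]
tcp_rot: [0.989, -0.149, 0.001, 0.0]
force: [-5.0, 3.0, 18.7]
grip_width: 31.5
grasp_force: 30.0
```

```bash
python3 - <<'E'
from h import *
c=wgrab("pics/w9.png");P=wcloud(c);J=jig(P);o=c["obs"];print(o["clock"],o["eef_pos"],o["force"])
k=(abs(J[...,1]+.8)<4)&(P[...,2]>75)&(P[...,2]<92)&(J[...,0]>-46)&(J[...,0]<70)
a=np.polyfit(J[k][:,0]-1.2,P[k][:,2],1);print("slope",a,"at hinge",np.polyval(a,110)-6,"foot",np.polyval(a,0)-30)
for y in(-14,14):
    for x in(20,):
        m=(np.hypot(J[...,0]-x,J[...,1]+1.9-y)<3)&(P[...,2]<60);print(x,y,np.median(P[m][:,2]) if m.any() else None)
E
```

```text
25.15 [485.28919812 -13.45822629  59.12664064] [-4.95037453  2.98349147 18.70223352]
slope [-7.26490003e-03  8.32556618e+01] at hinge 76.45652277933246 foot 53.255661782890954
20 -14 54.0472951939599
20 14 54.00945532012314
```

```bash
python3 - <<'E'
from h import *
for i in range(4):
    c=wgrab();P=wcloud(c);J=jig(P)
    if i==0:
        k=(abs(J[...,1]+.8)<4)&(P[...,2]>75)&(P[...,2]<92)&(J[...,0]>-46)&(J[...,0]<70)
    a=np.polyfit(J[k][:,0]-1.2,P[k][:,2],1)
    out=[a[0].round(5),(np.polyval(a,110)-6).round(2),(a[1]-30).round(2)]
    for s in(1,-1):
        m=(abs(J[...,1]+.8-s*29)<3)&(abs(P[...,2]-22)<3)&(abs(J[...,0])<38);q=np.polyfit(J[m][:,0],P[m][:,2],1);out+=["wall",q.round(4),m.sum()]
        m=(abs(J[...,1]+.8-s*42)<4)&(abs(P[...,2]-12)<3)&(J[...,0]>-45)&(J[...,0]<90);q=np.polyfit(J[m][:,0],P[m][:,2],1);out+=["plate",q.round(4),m.sum()]
    m=(abs(P[...,2]-54)<3)&(abs(J[...,0])<20)&(abs(J[...,1]+1.9)<17)&(abs(J[...,1]+.8)>10);out+=["packer",P[m][:,2].mean().round(2),m.sum()]
    print(out,c["obs"]["force"].round(1))
E
```

```text
[np.float64(-0.00728), np.float64(76.44), np.float64(53.25), 'wall', array([-1.80000e-03,  2.20425e+01]), np.int64(1508), 'plate', array([-3.40000e-03,  1.21486e+01]), np.int64(3078), 'wall', array([-8.00000e-04,  2.20259e+01]), np.int64(1509), 'plate', array([-3.50000e-03,  1.21019e+01]), np.int64(3092), 'packer', np.float64(54.02), np.int64(2693)] [-5.   4.2 18.5]
[np.float64(-0.00627), np.float64(76.94), np.float64(53.63), 'wall', array([ 0.    , 22.0202]), np.int64(1504), 'plate', array([-2.30000e-03,  1.21359e+01]), np.int64(3077), 'wall', array([-1.40000e-03,  2.20151e+01]), np.int64(1509), 'plate', array([-3.00000e-03,  1.21223e+01]), np.int64(3087), 'packer', np.float64(54.0), np.int64(2698)] [-4.3  3.6 18.9]
[np.float64(-0.00608), np.float64(77.01), np.float64(53.68), 'wall', array([-6.00000e-04,  2.19914e+01]), np.int64(1513), 'plate', array([-3.20000e-03,  1.21449e+01]), np.int64(3085), 'wall', array([-4.00000e-04,  2.19817e+01]), np.int64(1503), 'plate', array([-3.3000e-03,  1.2119e+01]), np.int64(3083), 'packer', np.float64(54.0), np.int64(2698)] [-4.8  2.7 18.7]
[np.float64(-0.0062), np.float64(76.97), np.float64(53.65), 'wall', array([-6.00000e-04,  2.19918e+01]), np.int64(1504), 'plate', array([-3.20000e-03,  1.20825e+01]), np.int64(3074), 'wall', array([-1.40000e-03,  2.19866e+01]), np.int64(1522), 'plate', array([-2.90000e-03,  1.20778e+01]), np.int64(3078), 'packer', np.float64(53.97), np.int64(2682)] [-4.6  3.5 18.5]
```

```bash
python3 - <<'E'
from h import *
Ps=[];
for i in range(8):
    c=wgrab();Ps.append(wcloud(c))
P=np.median(Ps,0);J=jig(P)
def fit(name,m,er=2):
    m=cv2.erode(m.astype(np.uint8),np.ones((3,3)),iterations=er)>0
    x,y,z=J[m][:,0]-1.2,J[m][:,1],P[m][:,2]
    A=np.stack([x,y,np.ones_like(x)],1)
    w=np.ones_like(z,bool)
    for _ in range(3):
        p=np.linalg.lstsq(A[w],z[w],rcond=None)[0];r=z-A@p;w=abs(r)<2.5*r[w].std()
    print(name,w.sum(),"slope x %.4f y %.4f z0 %.2f"%tuple(p),"sd %.2f"%r[w].std(),"xr",x.min().round(),x.max().round())
    return p
b=fit("bar",(abs(J[...,1]+.8)<9)&(P[...,2]>78)&(P[...,2]<90)&(J[...,0]>-45)&(J[...,0]<72))
fit("bar2",(abs(J[...,1]+.8)<9)&(P[...,2]>78)&(P[...,2]<90)&(J[...,0]>-20)&(J[...,0]<72))
fit("plateall",(abs(P[...,2]-12)<3)&(J[...,0]>-50)&(J[...,0]<85)&(abs(J[...,1])<48))
fit("walls",(abs(P[...,2]-22)<3)&(abs(J[...,0])<43)&(abs(J[...,1])<36),1)
fit("table",(abs(P[...,2])<4)&(J[...,0]>-45)&(J[...,0]<75)&(abs(J[...,1])<120))
fit("packer",(abs(P[...,2]-54)<3)&(abs(J[...,0])<26)&(abs(J[...,1])<22),1)
E
```

```text
bar 10928 slope x -0.0070 y 0.0003 z0 83.26 sd 0.25 xr -45.0 70.0
bar2 8803 slope x -0.0069 y 0.0005 z0 83.26 sd 0.25 xr -20.0 70.0
plateall 12602 slope x -0.0008 y 0.0002 z0 12.02 sd 0.27 xr -50.0 83.0
walls 5882 slope x -0.0009 y 0.0000 z0 22.02 sd 0.26 xr -41.0 41.0
table 33853 slope x -0.0010 y 0.0003 z0 0.03 sd 0.27 xr -45.0 73.0
packer 4357 slope x -0.0009 y 0.0002 z0 54.00 sd 0.25 xr -24.0 24.0
```

The averaged fit is clear. The bar is tilted up about 0.006 rad, with the hinge at 76.6 and the packer flat at 54.0. The foot bears on the packer, clear of its stop, with about 18.7 N on the grip. Handing in.

```bash
python3 -c "
from plant import *
o=get_obs();print(o['clock'],o['force'],o['grasp_force']);print(hand_in())"
```

```text
25.8 [-4.67507129  4.19978985 18.98362605] 30.003681192174554
the job is handed in; nothing more can be done
None
```

I handed the job in at 25.8 s: the block is seated flat in the pocket with one packer flat on it, and the gripper still holds the hold-down arm on the packer with about 19 N, tilted only about 0.006 rad above its own stop.

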